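# Load the test rack in reverse order

## Robot

A 6-joint arm with a two-finger parallel gripper is mounted at the origin on the work surface. World frame = base frame: x ahead of the robot, y to its left, z up, the work surface at z = 0. Lengths are in m, angles in rad, forces in N, time in s.
With the tool pointing down it reaches from about 0.4 to 0.825 m from the base axis. Payload 7 kg.
Tool frame: the origin (TCP) lies at the very end of the fingers, on their centre line; the grasp point (between the pads) lies 19 mm behind it; z points along the fingers, x is the direction in which the jaws open and shut, and the axes are right-handed (so a half turn about z gives the same grasp; the last joint's range is limited). The gripper opens to 88 mm and grips with 3 to 60 N. Pads are 19 mm wide; open, the fingers measure 130 mm over their backs; the gripper's body (78 mm by 193 mm) begins 47 mm behind the grasp point.
Start: joints at [-0.93, 0.359, 0.012, 0, -1.224, -0.288], TCP at [0.233, -0.633, 0.227] pointing down, gripper open.
Joint ranges: [-3.07, 3.07], [-1.43, 2.12], [-1.02, 1.25], [-3.03, 1.67], [-3.05, -0], [-3.03, 3.03]. Speed limits (rad/s): [2.39, 2.39, 3.01, 3.14, 3.14, 3.14].

## Interface

Orientations are given as [roll, pitch, yaw] about the fixed x, y, z axes, in that order (R = Rz(yaw) Ry(pitch) Rx(roll)).
In Python, from station import telemetry, grab_frame, arm, regions_of, pinpoint gives the robot as it stands. The module is installed in compiled form; this text tells all that it offers.
- The arm moves only by the shell command python3 -m inch 'ROWS' [FORCE]. ROWS is text: rows parted by semicolons, each of 7 numbers parted by spaces: the opening, from 0 (shut) to 1 (fully open), then the shift along the world's x, y, z in cm, then the turn, a rotation vector about the world's x, y, z in degrees. A call has 1 to 12 rows; each row is the pose to reach, as a shift and turn from the pose measured when the call began; what a row does not reach only later rows make up. A row lasts 1/8 s, in which the tool goes at most 62.5 mm and 10.7 degrees, less where a joint would pass 70% of its speed; a pose out of reach is approached as far as the arm can. A call with a gripper value outside its range is refused whole. The fingers move at their own pace and stop on an object; FORCE is the grip in N (left out, the last holds). Time passes only in rows, so rows that repeat a pose let the fingers close. It gives the time, the measured TCP pose, the force and the opening at its end, in the units of the state.
- telemetry.get_state(): the state, without advancing time (a new reading comes with each control period).
- grab_frame(name): name is "side" or "top" or "wrist"; returns a dict with "pixels" (420x560x3 uint8, red, green, blue), "fx", "fy", "cx", "cy" (pixels), "R" (3x3) and "t" (3): a world point X has camera coordinates R X + t. Camera axes: x right, y down, z forward; pixel columns grow to the right and rows downward; lengths in m; the calibration is good to about 2 mm. The wrist camera is an equidistant fisheye: a pixel r from the principal point sees the ray r / f radians off the axis. A picture is of the moment at which its call begins. There is no depth.
- arm.job_done(): hands the job in, once; it reports no verdict.
Trained networks look in the newest picture that a camera, given by its name, has taken for a name from the list of things; names that differ only in an ending like _2 or _b are one class to them, and where a whole thing is asked for, a point or a joint stands for the part that bears it (a point fixed in the world has none). Each returns a list of dicts, best first, with "p" (0 to 1); they miss things now and then, are a little off and sometimes report something else, mostly with a low value. They report only what shows in the picture. A call takes as long as a camera call. They do not tell look-alikes from the thing itself.
- regions_of(camera, name): "pixels" (420x560 bool, what is visible of it) and "bbox" ([left, top, right, bottom] in pixels, round what is visible of it).
- pinpoint(camera, name): "location" ([column, row] in pixels: a listed point, or the origin of a listed thing).
The state is a dict: "t": time; "q": joint angles; "qd": joint speeds; "joint_efforts": joint torques, N m; "eef_pos": TCP position; "ee_rot": TCP orientation; "force": force on the tool from outside, world axes, zero at the start; "moment": the same for the moment, N m; "width": finger opening in m.
Only numpy, scipy, OpenCV 4.12 (cv2) and the standard library are available. Lean on these libraries where they do the work, as an engineer would, in place of code of your own. Each camera call takes 0.05 s, during which the arm holds its last target. There are 200 camera calls.

## Task

Move the four sensor modules from the black rack to the aluminium test rack so that their order is reversed: counting from the yellow end of each rack, the module that was first in the black rack goes into the last cell of the aluminium rack, the second into the third, the third into the second and the last into the first. Stand each module upright on the floor of its own cell, never let one tip over, and let go of them all.

Things in the scene. Friction and masses are not known exactly. Their poses are not given: they have to be found in the camera images.
- module_red: sensor module: upright black cylinder with a red cap, 30 mm diameter, 48 mm tall plus 1 mm pins, about 70 g, foot bevelled to 24 mm diameter over its lowest 6 mm. Loose; stands in a cell of the black rack at the start. Origin: centre of its underside; z up along its axis; its yaw means nothing.
- module_blue: sensor module: upright black cylinder with a blue cap, 30 mm diameter, 48 mm tall plus 1 mm pins, about 70 g, foot bevelled to 24 mm diameter over its lowest 6 mm. Loose; stands in a cell of the black rack at the start. Origin: centre of its underside; z up along its axis; its yaw means nothing.
- module_green: sensor module: upright black cylinder with a green cap, 30 mm diameter, 48 mm tall plus 1 mm pins, about 70 g, foot bevelled to 24 mm diameter over its lowest 6 mm. Loose; stands in a cell of the black rack at the start. Origin: centre of its underside; z up along its axis; its yaw means nothing.
- module_white: sensor module: upright black cylinder with a white cap, 30 mm diameter, 48 mm tall plus 1 mm pins, about 70 g, foot bevelled to 24 mm diameter over its lowest 6 mm. Loose; stands in a cell of the black rack at the start. Origin: centre of its underside; z up along its axis; its yaw means nothing.
- tag_red: flat red tag, 20 x 36 x 3 mm, fixed on the black rack's ledge beside the cell where the red module stands at the start: that cell's centre is 49 mm away towards the tag's -x. Origin: centre of its underside, 6 mm above the work surface; axes as the black rack's. It stays behind and shows whose place that was.
- tag_blue: flat blue tag, 20 x 36 x 3 mm, fixed on the black rack's ledge beside the cell where the blue module stands at the start: that cell's centre is 49 mm away towards the tag's -x. Origin: centre of its underside, 6 mm above the work surface; axes as the black rack's. It stays behind and shows whose place that was.
- tag_green: flat green tag, 20 x 36 x 3 mm, fixed on the black rack's ledge beside the cell where the green module stands at the start: that cell's centre is 49 mm away towards the tag's -x. Origin: centre of its underside, 6 mm above the work surface; axes as the black rack's. It stays behind and shows whose place that was.
- tag_white: flat white tag, 20 x 36 x 3 mm, fixed on the black rack's ledge beside the cell where the white module stands at the start: that cell's centre is 49 mm away towards the tag's -x. Origin: centre of its underside, 6 mm above the work surface; axes as the black rack's. It stays behind and shows whose place that was.
- in_rack: black plastic rack, 262 mm long (y), 66 mm wide (x), plus a ledge 6 mm high to x = 63 mm for the tags; holds the modules at the start. Four square cells, 46 mm inside, in a row along its y: centres at y = 90, 30, -30, -90 mm, x = 0; floor 5 mm above the work surface, walls 8 mm higher; a yellow strip on the +y end. Origin: middle of the row, at work-surface height; z up. Fixed; lies at any yaw.
- out_rack: aluminium test rack, 262 mm long (y), 66 mm wide (x), empty at the start. Four square cells, 46 mm inside, in a row along its y: centres at y = 90, 30, -30, -90 mm, x = 0; floor 5 mm above the work surface, walls 8 mm higher; a yellow strip on the +y end. Origin: middle of the row, at work-surface height; z up. Fixed; lies at any yaw.
There are look-alikes about, which are no part of the job. Leave any purple look-alike of the module_white alone. Leave any purple look-alike of the module_blue alone.

How it is judged:
At the end, for the whole second after the job is handed in: Each module, place n from the yellow end of the black rack at the start (see its tag), stands in place 5 - n from that of the aluminium rack: within 12 mm of the cell centre along each rack axis, 3 mm below to 4 mm above its floor, tilt under 0.12 rad, at rest, released (((y of tag_red in the frame of in_rack between 0.07 and 0.11 m and y of module_red in the frame of out_rack between -0.102 and -0.078 m) or (y of tag_red in the frame of in_rack between 0.01 and 0.05 m and y of module_red in the frame of out_rack between -0.042 and -0.018 m) or (y of tag_red in the frame of in_rack between -0.05 and -0.01 m and y of module_red in the frame of out_rack between 0.018 and 0.042 m) or (y of tag_red in the frame of in_rack between -0.11 and -0.07 m and y of module_red in the frame of out_rack between 0.078 and 0.102 m)) and x of module_red in the frame of out_rack between -0.012 and 0.012 m and z of module_red in the frame of out_rack between 0.002 and 0.009 m and angle between each of module_red, module_blue, module_green, module_white's own z axis and vertical below 0.12 rad and linear speed of each of module_red, module_blue, module_green, module_white below 0.02 m/s and angular speed of each of module_red, module_blue, module_green, module_white below 0.2 rad/s and contact force between each of module_red, module_blue, module_green, module_white and the fingers below 0.1 N and ((y of tag_blue in the frame of in_rack between 0.07 and 0.11 m and y of module_blue in the frame of out_rack between -0.102 and -0.078 m) or (y of tag_blue in the frame of in_rack between 0.01 and 0.05 m and y of module_blue in the frame of out_rack between -0.042 and -0.018 m) or (y of tag_blue in the frame of in_rack between -0.05 and -0.01 m and y of module_blue in the frame of out_rack between 0.018 and 0.042 m) or (y of tag_blue in the frame of in_rack between -0.11 and -0.07 m and y of module_blue in the frame of out_rack between 0.078 and 0.102 m)) and x of module_blue in the frame of out_rack between -0.012 and 0.012 m and z of module_blue in the frame of out_rack between 0.002 and 0.009 m and ((y of tag_green in the frame of in_rack between 0.07 and 0.11 m and y of module_green in the frame of out_rack between -0.102 and -0.078 m) or (y of tag_green in the frame of in_rack between 0.01 and 0.05 m and y of module_green in the frame of out_rack between -0.042 and -0.018 m) or (y of tag_green in the frame of in_rack between -0.05 and -0.01 m and y of module_green in the frame of out_rack between 0.018 and 0.042 m) or (y of tag_green in the frame of in_rack between -0.11 and -0.07 m and y of module_green in the frame of out_rack between 0.078 and 0.102 m)) and x of module_green in the frame of out_rack between -0.012 and 0.012 m and z of module_green in the frame of out_rack between 0.002 and 0.009 m and ((y of tag_white in the frame of in_rack between 0.07 and 0.11 m and y of module_white in the frame of out_rack between -0.102 and -0.078 m) or (y of tag_white in the frame of in_rack between 0.01 and 0.05 m and y of module_white in the frame of out_rack between -0.042 and -0.018 m) or (y of tag_white in the frame of in_rack between -0.05 and -0.01 m and y of module_white in the frame of out_rack between 0.018 and 0.042 m) or (y of tag_white in the frame of in_rack between -0.11 and -0.07 m and y of module_white in the frame of out_rack between 0.078 and 0.102 m)) and x of module_white in the frame of out_rack between -0.012 and 0.012 m and z of module_white in the frame of out_rack between 0.002 and 0.009 m); the robot touches nothing.
It fails at once if a module tips over (more than 0.7 rad from upright) (angle between any of module_red, module_blue, module_green, module_white's own z axis and vertical above 0.7 rad).
It also fails if it takes over 104 s, if anything falls off the work surface, if the arm or the gripper's body presses on something with over 40 N, if the wrist force passes 120 N, or if a joint passes its speed limit or range.

## Working session

There is one attempt and no reset: what is moved stays moved. The work goes in short steps, Python scripts to look and compute and a shell command to move; the robot and the scene stay as the last step left them, time stands still between calls to the robot, and variables do not carry over. Pictures are saved under pics/ and viewed, about 12 in all and at most 16, crops included, and the job is handed in when it is done.

```bash
mkdir -p pics; cat > h.py <<'E'
import numpy as np, cv2
from station import telemetry, grab_frame, arm, regions_of, pinpoint
def ray(f,u,v):
    R=np.array(f["R"]);t=np.array(f["t"]);x=(u-f["cx"])/f["fx"];y=(v-f["cy"])/f["fy"]
    if f.get("name")=="wrist":
        r=np.hypot(x,y);d=np.array([x/r*np.sin(r),y/r*np.sin(r),np.cos(r)]) if r>1e-9 else np.array([0,0,1.])
    else: d=np.array([x,y,1.])
    return -R.T@t, R.T@d
def at(f,uv,z):
    o,d=ray(f,*uv); return o+d*(z-o[2])/d[2]
def proj(f,X):
    c=np.array(f["R"])@X+np.array(f["t"])
    if f.get("name")=="wrist":
        r=np.hypot(c[0],c[1]);k=np.arctan2(r,c[2])/r;x,y=c[0]*k,c[1]*k
    else: x,y=c[0]/c[2],c[1]/c[2]
    return np.array([x*f["fx"]+f["cx"],y*f["fy"]+f["cy"]])
def grab(n,save=None):
    f=grab_frame(n);f["name"]=n
    if save: cv2.imwrite("pics/"+save,f["pixels"][:,:,::-1])
    return f
E
python3 - <<'E'
from h import *
for c in("top","side"):
    f=grab(c,c+"0.png")
    print(c,-np.array(f["R"]).T@f["t"])
    H=dict(in_rack=0,out_rack=0,tag_red=.006,tag_blue=.006,tag_green=.006,tag_white=.006,module_red=.005,module_blue=.005,module_green=.005,module_white=.005)
    for n,z in H.items():
        for d in pinpoint(c,n)[:3]:
            print(n,round(d["p"],2),np.round(d["location"]),np.round(at(f,d["location"],z),3))
print(telemetry.get_state())
E
```

```text
top [ 0.44101375 -0.00701845  0.9529943 ]
in_rack 0.97 [350. 202.] [ 0.506 -0.205  0.   ]
out_rack 0.64 [176. 181.] [0.559 0.162 0.   ]
tag_red 0.52 [308. 174.] [ 0.568 -0.117  0.006]
tag_blue 0.72 [349. 245.] [ 0.414 -0.198  0.006]
tag_green 0.67 [346. 201.] [ 0.507 -0.196  0.006]
tag_green 0.47 [322. 197.] [ 0.517 -0.146  0.006]
tag_white 0.67 [336. 221.] [ 0.466 -0.173  0.006]
module_red 0.52 [329. 163.] [ 0.59  -0.163  0.005]
module_blue 0.55 [367. 235.] [ 0.434 -0.238  0.005]
module_blue 0.49 [391. 282.] [ 0.335 -0.284  0.005]
module_green 0.59 [344. 186.] [ 0.538 -0.192  0.005]
module_white 0.66 [420. 261.] [ 0.377 -0.347  0.005]
module_white 0.61 [351. 210.] [ 0.488 -0.206  0.005]
module_white 0.52 [415. 177.] [ 0.555 -0.345  0.005]
side [ 0.0685545  -0.66979889  0.63955454]
in_rack 0.81 [327. 265.] [ 0.524 -0.191  0.   ]
in_rack 0.69 [314. 254.] [ 0.523 -0.145  0.   ]
out_rack 0.64 [256. 187.] [0.565 0.172 0.   ]
tag_red 0.48 [323. 236.] [ 0.577 -0.114  0.006]
tag_blue 0.64 [287. 284.] [ 0.413 -0.19   0.006]
tag_green 0.58 [312. 250.] [ 0.523 -0.139  0.006]
tag_white 0.49 [29
[... 341 characters left out ...]
005]
module_white 0.59 [324. 272.] [ 0.5   -0.207  0.005]
{'t': 1.1, 'q': array([-9.29890815e-01,  3.58597844e-01,  1.18836076e-02, -3.63824929e-06,
       -1.22411931e+00, -2.88124192e-01]), 'qd': array([-0.0004925 ,  0.00057419,  0.00071712, -0.00053369,  0.00097946,
       -0.00118461]), 'joint_efforts': array([-2.79928527e-04, -5.82400131e+01,  2.93302113e+01,  7.00249851e+00,
        1.25072166e-02, -1.19070441e-05]), 'eef_pos': array([ 0.2332002 , -0.63339654,  0.22655484]), 'ee_rot': array([-3.14158536e+00, -3.66552291e-05,  1.92357641e+00]), 'force': array([-0.13071637, -1.14723322,  0.17082413]), 'moment': array([-0.01076766, -0.00268283, -0.02378018]), 'width': 0.08760875758281902}
```

View top.

```bash
python3 -c "
import cv2
i=cv2.imread('pics/top0.png')
a=cv2.resize(i[100:310,90:450],(800,467),interpolation=2);cv2.imwrite('pics/a.png',a)"
```

```text
(no output)
```

View pics/a.png

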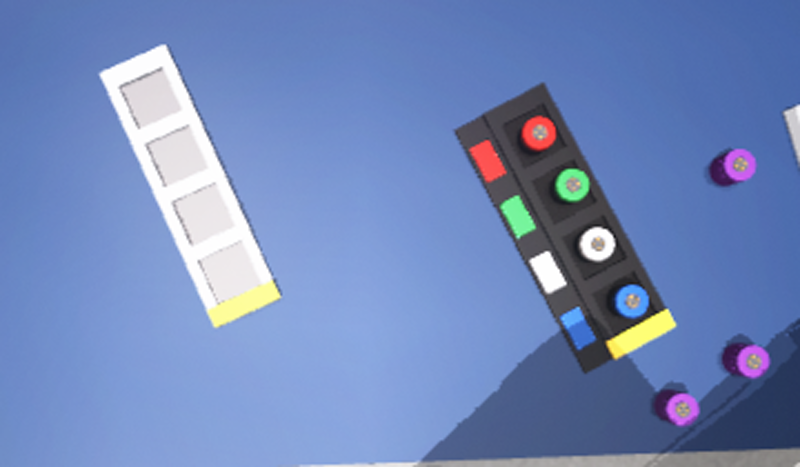

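View pics/side0.png

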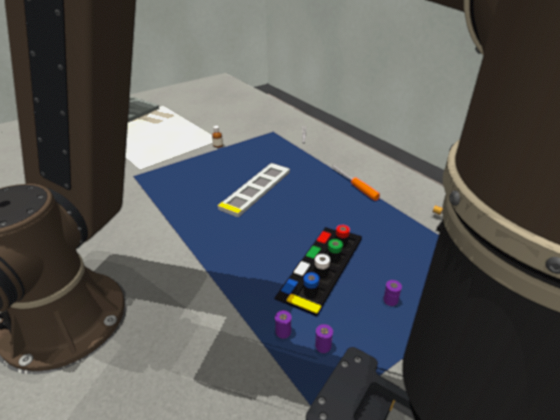

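```bash
cat > m.py <<'E'
from h import *
def blobs(f,kind):
    hsv=cv2.cvtColor(f["pixels"],cv2.COLOR_RGB2HSV).astype(int);h,s,v=hsv[...,0],hsv[...,1],hsv[...,2]
    m={"red":((h<8)|(h>172))&(s>140)&(v>120),"green":(h>50)&(h<80)&(s>90)&(v>100),"blue":(h>98)&(h<112)&(s>170)&(v>120),
       "yellow":(h>24)&(h<34)&(s>120)&(v>150),"floor":(s<25)&(v>150)&(v<238),"white":(s<25)&(v>=238),"alu":((s<40)&(v>150))}[kind]
    n,l,st,c=cv2.connectedComponentsWithStats(m.astype(np.uint8)); 
    return [(st[i,4],np.round(c[i],1)) for i in range(1,n) if st[i,4]>25]
E
python3 - <<'E'
from m import *
f=grab("top")
for k in("red","green","blue","yellow","white","floor","alu"):
    for a,c in blobs(f,k):
        if 90<c[0]<450 and 100<c[1]<310: print(k,a,c,np.round(at(f,c,.009)[:2],4),np.round(at(f,c,.053)[:2],4))
print(f["pixels"][145,155],f["pixels"][125,140])
E
```

```text
red 146 [332.1 159.6] [ 0.5957 -0.1684] [ 0.5885 -0.1609]
red 172 [309. 172.] [ 0.5705 -0.1185] [ 0.5645 -0.1133]
green 154 [347.1 182.8] [ 0.5456 -0.1985] [ 0.5407 -0.1896]
green 180 [322.5 196.9] [ 0.5171 -0.1452] [ 0.5135 -0.1388]
blue 83 [375.2 234.4] [ 0.435  -0.2538] [ 0.4353 -0.2423]
blue 98 [350.9 249.8] [ 0.4043 -0.2011] [ 0.406  -0.1921]
yellow 261 [378.  249.5] [ 0.4032 -0.2585] [ 0.405  -0.2467]
white 2253 [175.3 183. ] [0.5541 0.1619] [0.5488 0.1541]
white 120 [358.6 209.2] [ 0.4891 -0.2208] [ 0.4868 -0.2108]
white 153 [336.3 221.9] [ 0.4636 -0.1725] [ 0.4626 -0.1648]
floor 107545 [301.  220.7] [ 0.4682 -0.0982] [ 0.467 -0.094]
floor 474 [157.  143.4] [0.6383 0.1985] [0.6291 0.1889]
floor 461 [168.6 169.4] [0.583  0.1753] [0.5764 0.1668]
floor 468 [180.4 195.7] [0.5273 0.1518] [0.5233 0.1444]
floor 108 [186.3 218. ] [0.4805 0.1405] [0.4786 0.1336]
alu 112194 [296.9 219.8] [ 0.4704 -0.0897] [ 0.469  -0.0858]
alu 3837 [173.4 179. ] [0.5626 0.1657] [0.5569 0.1577]
alu 171 [358.4 209.3] [ 0.4889 -0.2203] [ 0.4867 -0.2104]
alu 182 [336.1 222.1] [ 0.4632 -0.1721] [ 0.4622 -0.1644]
[225 219 224] [101 127 187]
```

```bash
python3 -m inch '1 5 9.8 -2 0 0 1.6; 1 10 19.6 -5 0 0 3.3; 1 15 29.4 -8 0 0 5; 1 20.1 39.2 -10 0 0 6.5; 1 20.1 39.2 -10 0 0 6.5; 1 20.1 39.2 -10 0 0 6.5; 1 20.1 39.2 -10 0 0 6.5; 1 20.1 39.2 -10 0 0 6.5;1 20.1 39.2 -10 0 0 6.5' 25
python3 - <<'E'
from m import *
f=grab("wrist","w1.png"); g=grab("top","t1.png")
print(-np.array(f["R"]).T@f["t"])
for k in("red","green","blue","white"):
    for a,c in blobs(f,k): print(k,a,c,np.round(at(f,c,.053)[:2],4))
for n in ("module_blue","module_white","module_red","module_green"):
  for d in regions_of("wrist",n):
    m=d["pixels"]; print(n,d["p"],d["bbox"])
E
```

```text
t: 2.28
eef_pos: [0.4346, -0.2407, 0.1266]
ee_rot: [-3.141, 0.0, 2.039]
force: [-0.8, -1.2, 0.8]
width: 0.0878
[ 0.37127402 -0.27245379  0.28480382]
green 26 [  0.6 191.3] [ 0.5359 -0.4929]
green 162 [ 15.7 195.8] [ 0.5299 -0.4702]
green 190 [ 37.1 202. ] [ 0.5223 -0.4413]
green 41 [  1.1 217.1] [ 0.5625 -0.4872]
green 147 [ 16.7 222.1] [ 0.5558 -0.4635]
green 54 [ 36.4 224.3] [ 0.5443 -0.4374]
green 51 [  1.8 239.8] [ 0.5878 -0.4827]
green 475 [324.6 310.9] [ 0.4911 -0.1677]
blue 863 [332.6 199. ] [ 0.4038 -0.2108]
blue 848 [278.6 217.2] [ 0.4344 -0.2402]
blue 32 [554.2 401.4] [0.5174 0.31  ]
white 5810 [77.6 66.1] [ 0.3958 -0.4405]
white 7232 [357.1  30. ] [ 0.2841 -0.2531]
white 29 [25.8 16.3] [ 0.3716 -0.5266]
white 37 [38.1 25.3] [ 0.3758 -0.5046]
white 31 [27.8 34.7] [ 0.3867 -0.5132]
white 32 [16.6 42.2] [ 0.3967 -0.525 ]
white 29 [34.3 45.2] [ 0.3933 -0.4991]
white 51 [23.8 58.4] [ 0.4077 -0.5066]
white 98 [50.7 61.3] [ 0.4008 -0.4715]
white 94 [36.1 60.6] [ 0.4052 -0.4895]
white 50 [16.7 69.9] [ 0.4199 -0.5109]
white 318 [ 7.4 93.9] [ 0.4439 -0.5136]
white 120 [44.2 77.6] [ 
[... 334 characters left out ...]
1 -0.4721]
white 564 [ 35.7 189.5] [ 0.5116 -0.446 ]
white 48 [  5.2 199.7] [ 0.5411 -0.4843]
white 36 [557.6 206.2] [0.3008 0.0037]
white 63 [ 24.1 205.9] [ 0.5342 -0.4568]
white 34 [  6.3 224.4] [ 0.5663 -0.4781]
white 31 [ 24.2 231.2] [ 0.5599 -0.4517]
white 500 [329.1 256.1] [ 0.445  -0.1904]
white 99 [281.  299.7] [ 0.4972 -0.2061]
white 39 [557.3 414.4] [0.5443 0.375 ]
module_blue 0.81 [269.4, 51.7, 306.8, 97.5]
module_blue 0.79 [259.2, 189.8, 298.3, 235.5]
module_blue 0.53 [237.0, 150.5, 352.3, 328.0]
module_white 0.79 [264.6, 253.8, 295.8, 300.4]
module_white 0.62 [128.3, 247.2, 142.6, 263.5]
module_white 0.58 [161.4, 65.2, 211.2, 105.2]
module_green 0.79 [260.7, 304.3, 291.6, 323.5]
```

View pics/w1.png

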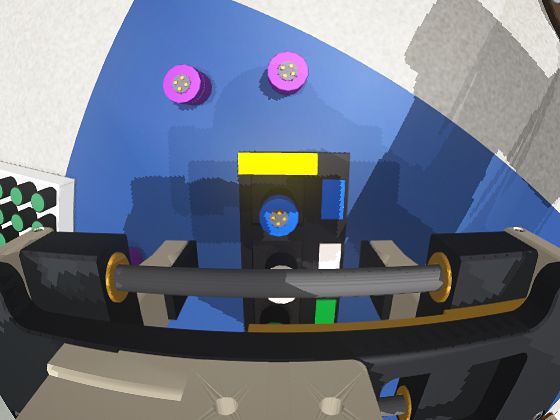

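```bash
python3 -m inch '1 0 0 -5 0 0 0; 1 0 0 -9 0 0 0; 1 0 0 -10.5 0 0 0; 1 0 0 -10.5 0 0 0; 0 0 0 -10.5 0 0 0; 0 0 0 -10.5 0 0 0; 0 0 0 -10.5 0 0 0; 0 0 0 -10.5 0 0 0;0 0 0 -10.5 0 0 0' 25
python3 -m inch '0 0 0 2 0 0 0; 0 0 0 6 0 0 0; 0 3 7 9 0 0 -0.5; 0 5.5 12 9 0 0 -1; 0 8 17.5 9 0 0 -1.5; 0 10.5 23 9 0 0 -2; 0 13 28.5 9 0 0 -2.5; 0 15.5 34 9 0 0 -3; 0 18 39 9 0 0 -3.9; 0 20.4 44 9 0 0 -3.9;0 20.4 44 9 0 0 -3.9;0 20.4 44 9 0 0 -3.9'
python3 - <<'E'
from m import *
f=grab("wrist","w2.png"); g=grab("top","t2.png")
print(telemetry.get_state()["eef_pos"],telemetry.get_state()["force"])
for n in ("module_blue","out_rack"):
  for d in pinpoint("wrist",n)[:2]: print(n,d,at(f,d["location"],0))
E
```

```text
t: 3.7
eef_pos: [0.4339, -0.2424, 0.0219]
ee_rot: [3.141, 0.0, 2.035]
force: [-0.5, 0.2, 0.0]
width: 0.0432
t: 5.2
eef_pos: [0.6373, 0.1977, 0.1112]
ee_rot: [-3.141, 0.001, 1.968]
force: [-0.3, -0.3, -0.2]
width: 0.0003
[0.63739426 0.19677625 0.11185591] [-0.32608555  0.25282517  0.54535155]
out_rack {'location': [272.7, 94.6], 'p': 0.77} [0.55356705 0.15785525 0.        ]
```

View pics/w2.png

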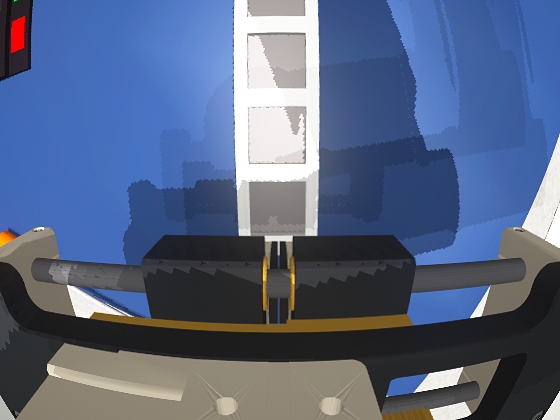

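```bash
python3 -m inch '1 0 0 0 0 0 0;1 -10 -22 0 0 0 2; 1 -12 -27 0 0 0 3;1 -15 -33 0 0 0 3.9; 1 -18 -38 0 0 0 3.9; 1 -20.2 -42 0 0 0 3.9;1 -20.2 -43.7 0 0 0 3.9;1 -20.2 -43.7 0 0 0 3.9;1 -20.2 -43.7 0 0 0 3.9;1 -20.2 -43.7 0 0 0 3.9;1 -20.2 -43.7 0 0 0 3.9'
python3 - <<'E'
from m import *
w2=cv2.imread("pics/w2.png")
f=grab("wrist","w3.png")
for a,c in blobs(f,"blue"): print(a,c,np.round(at(f,c,.053)[:2],4))
for d in regions_of("wrist","module_blue"): print(d["p"],d["bbox"])
g=grab("top","t3.png")
for a,c in blobs(g,"blue"): print(a,c)
E
```

```text
t: 6.78
eef_pos: [0.4356, -0.2407, 0.1126]
ee_rot: [3.14, 0.001, 2.033]
force: [-0.2, 0.8, 0.9]
width: 0.0873
983 [335.9 201.4] [ 0.4034 -0.2114]
959 [279.8 221.5] [ 0.434  -0.2399]
31 [553.2 411. ] [0.5321 0.3048]
0.67 [269.1, 48.5, 309.2, 91.1]
0.63 [261.1, 190.2, 297.9, 243.3]
```

View pics/w3.png

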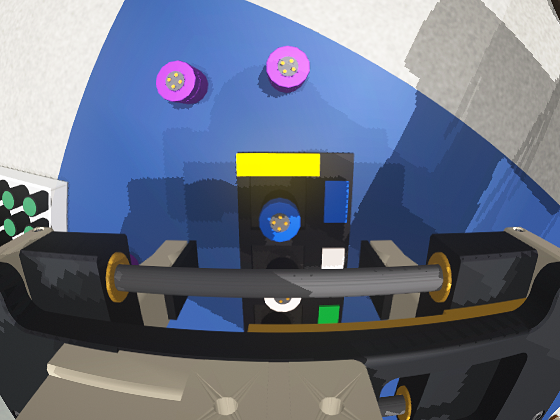

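The blue module at (280,221) still stands in its cell: I lifted before the fingers had closed on it. This time I'll give the closing longer.

```bash
python3 -m inch '1 -0.1 0 -5 0 0 0; 1 -0.1 0 -9 0 0 0; 1 -0.1 0 -9 0 0 0; 0 -0.1 0 -9.1 0 0 0; 0 -0.1 0 -9.1 0 0 0; 0 -0.1 0 -9.1 0 0 0; 0 -0.1 0 -9.1 0 0 0; 0 -0.1 0 -9.1 0 0 0;0 -0.1 0 -9.1 0 0 0;0 -0.1 0 -9.1 0 0 0;0 -0.1 0 -9.1 0 0 0;0 -0.1 0 -9.1 0 0 0' 25
```

```text
t: 8.43
eef_pos: [0.4351, -0.2397, 0.0214]
ee_rot: [3.141, 0.001, 2.036]
force: [-0.0, 0.8, 1.6]
width: 0.0293
```

```bash
python3 -m inch '0 0 0 3 0 0 0; 0 0 0 7 0 0 0; 0 2 5 9 0 0 -0.5; 0 4.5 10 9 0 0 -1; 0 7 15.5 9 0 0 -1.5; 0 9.5 21 9 0 0 -2; 0 12 26.5 9 0 0 -2.5; 0 14.5 32 9 0 0 -3; 0 17 37 9 0 0 -3.8; 0 19.5 41.5 9 0 0 -3.8;0 20.4 43.9 9 0 0 -3.8;0 20.4 43.9 9 0 0 -3.8'
python3 -m inch '0 0 0 0 0 0 0;0 0 0 0 0 0 0'
python3 - <<'E'
from m import *
f=grab("wrist","w4.png"); g=grab("top","t4.png");s=grab("side","s4.png")
a=np.hstack([cv2.imread("pics/w4.png")[0:300,150:450],cv2.imread("pics/s4.png")[80:380,150:450]])
cv2.imwrite("pics/c4.png",a)
# floors from the wrist view
im=f["pixels"]
hsv=cv2.cvtColor(im,cv2.COLOR_RGB2HSV).astype(int)
print(telemetry.get_state()["eef_pos"],telemetry.get_state()["width"])
P=lambda y,x: proj(f,np.array([.5555,.164,.005])+y*np.array([-.922,-.388,0])+x*np.array([-.388,.922,0]))
for y in(.09,.03,-.03,-.09):
    print(y,[np.round(P(y+b,a)) for a in(-.023,.023) for b in(-.023,.023)])
E
```

```text
t: 9.93
eef_pos: [0.639, 0.2006, 0.1103]
ee_rot: [-3.141, 0.001, 1.971]
force: [-1.0, 0.2, -0.7]
width: 0.0295
t: 10.18
eef_pos: [0.6386, 0.1996, 0.1104]
ee_rot: [-3.141, 0.001, 1.97]
force: [0.1, -0.5, -0.3]
width: 0.0292
[0.63894967 0.19992743 0.11071405] 0.02946499478140177
0.09 [array([249.,  18.]), array([250., -30.]), array([306.,  18.]), array([305., -30.])]
0.03 [array([248.,  88.]), array([249.,  34.]), array([306.,  89.]), array([306.,  34.])]
-0.03 [array([249., 162.]), array([249., 106.]), array([305., 162.]), array([306., 106.])]
-0.09 [array([250., 232.]), array([249., 179.]), array([304., 232.]), array([305., 179.])]
```

View pics/c4.png

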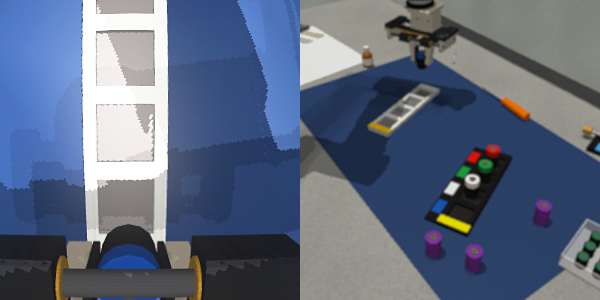

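```bash
python3 -m inch '0 0 0 -4 0 0 0; 0 0 0 -7.5 0 0 0; 0 0 0 -8.6 0 0 0; 0 0 0 -8.85 0 0 0; 0 0 0 -8.85 0 0 0; 1 0 0 -8.85 0 0 0; 1 0 0 -8.85 0 0 0;1 0 0 -8.85 0 0 0; 1 0 0 -8.85 0 0 0;1 0 0 -6 0 0 0; 1 0 0 -1 0 0 0; 1 0 0 0 0 0 0'
python3 - <<'E'
from m import *
s=telemetry.get_state();p=s["eef_pos"];print(p,s["ee_rot"],s["width"])
for n,c in dict(white=(.487,-.211),green=(.541,-.190),red=(.588,-.161)).items(): print(n,(np.array(c)-p[:2])*100)
E
```

```text
t: 11.82
eef_pos: [0.6409, 0.2009, 0.1148]
ee_rot: [3.136, 0.0, 1.971]
force: [0.7, -0.1, -0.3]
width: 0.0868
[0.64093857 0.20086318 0.11477424] [3.13560611e+00 2.81423860e-04 1.97052607e+00] 0.08681369924632797
white [-15.39385715 -41.18631777]
green [ -9.99385715 -39.08631777]
red [ -5.29385715 -36.18631777]
```

```bash
python3 -m inch '1 -2.5 -6 0 0 0 0.5; 1 -5 -12 0 0 0 1; 1 -7.5 -18 0 0 0 1.5; 1 -9.5 -23.5 0 0 0 2;1 -11.5 -29 0 0 0 3;1 -13.5 -34.5 0 0 0 3.85; 1 -15 -39 0 0 0 3.85; 1 -15.3 -41.2 0 0 0 3.85; 1 -15.3 -41.2 0 0 0 3.85; 1 -15.3 -41.2 0 0 0 3.85; 1 -15.3 -41.2 0 0 0 3.85'
python3 - <<'E'
from m import *
f=grab("wrist","w5.png"); s=telemetry.get_state();print(s["eef_pos"],s["ee_rot"])
print([(a,c,at(f,c,.053)) for a,c in blobs(f,"white") if 240<c[0]<320 and 150<c[1]<300])
for d in regions_of("wrist","module_white"): print(d["p"],d["bbox"])
g=grab("top")
for k in("blue","white"):
  for a,c in blobs(g,k):
    if 90<c[0]<450 and 100<c[1]<310 and a<1000: print(k,a,c,at(g,c,.053))
E
```

```text
t: 13.2
eef_pos: [0.4882, -0.2103, 0.1147]
ee_rot: [3.136, 0.0, 2.039]
force: [0.7, -0.9, -0.0]
width: 0.0875
[ 0.48822376 -0.21030542  0.11474537] [3.13554267e+00 2.08339838e-04 2.03901393e+00]
[(np.int32(371), array([286.2, 227.7]), array([ 0.48955467, -0.20286759,  0.053     ]))]
0.94 [258.6, 187.2, 300.5, 238.5]
0.84 [76.1, 188.2, 126.7, 232.1]
0.78 [152.7, 1.2, 206.2, 33.8]
white 525 [331.4 181.9] [ 0.54332899 -0.15782338  0.053     ]
```

```bash
python3 -m inch '1 0 0 -5 -0.15 0.3 0; 1 0 0 -9 -0.15 0.3 0; 1 0 0 -9.3 -0.15 0.3 0; 0 0 0 -9.3 -0.15 0.3 0; 0 0 0 -9.3 -0.15 0.3 0; 0 0 0 -9.3 -0.15 0.3 0; 0 0 0 -9.3 -0.15 0.3 0; 0 0 0 -9.3 -0.15 0.3 0;0 0 0 -9.3 -0.15 0.3 0;0 0 0 -9.3 -0.15 0.3 0;0 0 0 -9.3 -0.15 0.3 0;0 0 0 -9.3 -0.15 0.3 0' 25
python3 - <<'E'
from m import *
s=telemetry.get_state();print((np.array([.5836,.176])-s["eef_pos"][:2])*100)
E
```

```text
t: 14.85
eef_pos: [0.4882, -0.2104, 0.0218]
ee_rot: [3.141, 0.0, 2.039]
force: [-0.2, -0.1, 0.5]
width: 0.0297
[ 9.54060261 38.64458569]
```

```bash
python3 -m inch '0 0 0 3 0 0 0; 0 0 0 7 0 0 0; 0 1.2 5 9 0 0 -0.5; 0 2.5 10.5 9 0 0 -1; 0 4 16 9 0 0 -1.5; 0 5.3 21.5 9 0 0 -2; 0 6.6 27 9 0 0 -2.5; 0 8 32 9 0 0 -3; 0 9 36 9 0 0 -3.95; 0 9.5 38.6 9 0 0 -3.95;0 9.5 38.6 9 0 0 -3.95;0 9.5 38.6 9 0 0 -3.95'
python3 -m inch '0 0 0 0 0 0 0;0 0 0 -4 0 0 0; 0 0 0 -7.5 0 0 0; 0 0 0 -8.7 0 0 0; 0 0 0 -8.95 0 0 0; 0 0 0 -8.95 0 0 0'
```

```text
t: 16.35
eef_pos: [0.5827, 0.1748, 0.1115]
ee_rot: [-3.141, 0.0, 1.97]
force: [0.9, 0.1, -0.2]
width: 0.0297
t: 17.1
eef_pos: [0.5834, 0.175, 0.0231]
ee_rot: [3.141, 0.0, 1.97]
force: [-0.7, 0.1, -0.9]
width: 0.0299
```

```bash
python3 -m inch '0 0 0 -0.15 0 0 0; 0 0 0 -0.15 0 0 0; 1 0 0 -0.15 0 0 0; 1 0 0 -0.15 0 0 0;1 0 0 -0.15 0 0 0; 1 0 0 -0.15 0 0 0;1 0 0 2 0 0 0; 1 0 0 7 0 0 0; 1 0 0 9 0 0 0;1 0 0 9 0 0 0'
python3 -m inch '1 -0.7 -6 0 0 0 0.5; 1 -1.4 -12 0 0 0 1; 1 -2.1 -18 0 0 0 1.5; 1 -2.8 -24 0 0 0 2;1 -3.5 -30 0 0 0 3;1 -4.2 -35 0 0 0 3.9; 1 -4.2 -36.5 0 0 0 3.9; 1 -4.2 -36.5 0 0 0 3.9; 1 -4.2 -36.5 0 0 0 3.9; 1 -4.2 -36.5 0 0 0 3.9'
python3 - <<'E'
from m import *
f=grab("wrist","w6.png")
for d in regions_of("wrist","module_green"): print(d["p"],d["bbox"])
g=grab("top","t6.png")
cv2.imwrite("pics/t6c.png",cv2.resize(cv2.imread("pics/t6.png")[100:310,90:450],(720,420)))
E
```

```text
t: 18.35
eef_pos: [0.5844, 0.1757, 0.1151]
ee_rot: [3.137, -0.0, 1.97]
force: [-0.3, -1.1, -0.4]
width: 0.0873
t: 19.6
eef_pos: [0.5427, -0.1882, 0.115]
ee_rot: [3.137, -0.001, 2.04]
force: [-0.1, 0.4, 0.2]
width: 0.0875
0.9 [257.9, 187.6, 295.3, 235.1]
```

View pics/t6c.png

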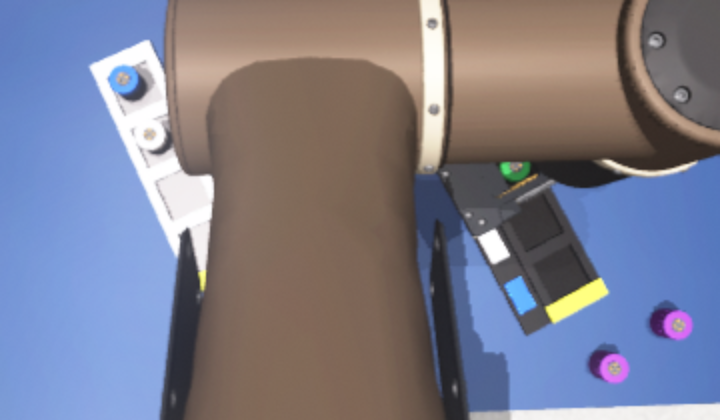

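Blue at (125,82) and white at (151,135) stand in the last two cells; green is next.

```bash
python3 -m inch '1 -0.1 -0.1 -5 -0.1 0.2 0; 1 -0.1 -0.1 -9 -0.1 0.2 0; 1 -0.1 -0.1 -9.3 -0.1 0.2 0; 0 -0.1 -0.1 -9.3 -0.1 0.2 0; 0 -0.1 -0.1 -9.3 -0.1 0.2 0; 0 -0.1 -0.1 -9.3 -0.1 0.2 0; 0 -0.1 -0.1 -9.3 -0.1 0.2 0; 0 -0.1 -0.1 -9.3 -0.1 0.2 0;0 -0.1 -0.1 -9.3 -0.1 0.2 0;0 -0.1 -0.1 -9.3 -0.1 0.2 0;0 -0.1 -0.1 -9.3 -0.1 0.2 0;0 -0.1 -0.1 -9.3 -0.1 0.2 0' 25
python3 - <<'E'
from m import *
s=telemetry.get_state();print((np.array([.5277,.1525])-s["eef_pos"][:2])*100)
E
```

```text
t: 21.25
eef_pos: [0.5417, -0.1896, 0.0222]
ee_rot: [3.141, -0.0, 2.039]
force: [0.5, -0.1, 1.5]
width: 0.03
[-1.40181638 34.2079691 ]
```

```bash
python3 -m inch '0 0 0 3 0 0 0; 0 0 0 7 0 0 0; 0 -0.2 5 9 0 0 -0.5; 0 -0.4 10.5 9 0 0 -1; 0 -0.6 16 9 0 0 -1.5; 0 -0.8 21.5 9 0 0 -2; 0 -1 27 9 0 0 -3; 0 -1.2 31.5 9 0 0 -3.95; 0 -1.4 34.2 9 0 0 -3.95;0 -1.4 34.2 9 0 0 -3.95;0 -1.4 34.2 9 0 0 -3.95'
python3 -m inch '0 0 0 0 0 0 0;0 0 0 -4 0 0 0; 0 0 0 -7.5 0 0 0; 0 0 0 -8.7 0 0 0; 0 0 0 -9 0 0 0; 0 0 0 -9 0 0 0'
```

```text
t: 22.62
eef_pos: [0.5274, 0.1521, 0.1119]
ee_rot: [3.142, -0.0, 1.971]
force: [0.3, -0.4, -1.1]
width: 0.0299
t: 23.38
eef_pos: [0.528, 0.152, 0.0229]
ee_rot: [3.14, -0.0, 1.97]
force: [0.0, 0.2, 0.2]
width: 0.0296
```

Next red at (0.588,-0.161): shift +6.0, -31.3.

```bash
python3 -m inch '0 0 0 -0.07 0 0 0; 0 0 0 -0.07 0 0 0; 1 0 0 -0.07 0 0 0; 1 0 0 -0.07 0 0 0;1 0 0 -0.07 0 0 0; 1 0 0 -0.07 0 0 0;1 0 0 2 0 0 0; 1 0 0 7 0 0 0; 1 0 0 9 0 0 0;1 0 0 9 0 0 0'
python3 -m inch '1 1.2 -6 0 0 0 0.5; 1 2.4 -12 0 0 0 1; 1 3.6 -18 0 0 0 1.5; 1 4.8 -24 0 0 0 2.5;1 6 -29 0 0 0 3.9; 1 6 -31.3 0 0 0 3.9; 1 6 -31.3 0 0 0 3.9; 1 6 -31.3 0 0 0 3.9; 1 6 -31.3 0 0 0 3.9'
python3 - <<'E'
from m import *
f=grab("wrist","w7.png")
for d in regions_of("wrist","module_red"): print(d["p"],d["bbox"])
E
```

```text
t: 24.62
eef_pos: [0.529, 0.1527, 0.1148]
ee_rot: [3.137, -0.001, 1.97]
force: [0.5, -0.1, -1.4]
width: 0.0875
t: 25.75
eef_pos: [0.589, -0.1593, 0.1146]
ee_rot: [3.137, -0.001, 2.04]
force: [-0.5, -0.1, -0.3]
width: 0.0873
0.65 [252.2, 188.6, 294.9, 242.9]
```

```bash
python3 -m inch '1 -0.1 -0.2 -5 -0.1 0.2 0; 1 -0.1 -0.2 -9 -0.1 0.2 0; 1 -0.1 -0.2 -9.3 -0.1 0.2 0; 0 -0.1 -0.2 -9.3 -0.1 0.2 0; 0 -0.1 -0.2 -9.3 -0.1 0.2 0; 0 -0.1 -0.2 -9.3 -0.1 0.2 0; 0 -0.1 -0.2 -9.3 -0.1 0.2 0; 0 -0.1 -0.2 -9.3 -0.1 0.2 0;0 -0.1 -0.2 -9.3 -0.1 0.2 0;0 -0.1 -0.2 -9.3 -0.1 0.2 0;0 -0.1 -0.2 -9.3 -0.1 0.2 0;0 -0.1 -0.2 -9.3 -0.1 0.2 0' 25
python3 - <<'E'
from m import *
s=telemetry.get_state();print((np.array([.472,.129])-s["eef_pos"][:2])*100)
E
```

```text
t: 27.35
eef_pos: [0.5881, -0.1614, 0.0219]
ee_rot: [3.14, -0.001, 2.04]
force: [-0.5, 0.4, 1.2]
width: 0.0294
[-11.61289894  29.04208423]
```

```bash
python3 -m inch '0 0 0 3 0 0 0; 0 0 0 7 0 0 0; 0 -2 5 9 0 0 -0.5; 0 -4 10 9 0 0 -1; 0 -6 15 9 0 0 -1.5; 0 -8 20 9 0 0 -2; 0 -10 25 9 0 0 -3; 0 -11.6 29 9 0 0 -4; 0 -11.6 29 9 0 0 -4;0 -11.6 29 9 0 0 -4;0 -11.6 29 9 0 0 -4'
python3 -m inch '0 0 0 0 0 0 0;0 0 0 -4 0 0 0; 0 0 0 -7.5 0 0 0; 0 0 0 -8.7 0 0 0; 0 0 0 -8.95 0 0 0; 0 0 0 -8.95 0 0 0'
```

```text
t: 28.72
eef_pos: [0.4723, 0.1278, 0.1117]
ee_rot: [3.141, -0.001, 1.969]
force: [0.6, 0.2, -1.1]
width: 0.0295
t: 29.48
eef_pos: [0.473, 0.1281, 0.0231]
ee_rot: [3.139, -0.001, 1.969]
force: [-0.4, 0.1, -0.5]
width: 0.0295
```

Release, lift, move off to the right for a clear view.

```bash
python3 -m inch '0 0 0 -0.1 0 0 0; 0 0 0 -0.1 0 0 0; 1 0 0 -0.1 0 0 0; 1 0 0 -0.1 0 0 0;1 0 0 -0.1 0 0 0; 1 0 0 -0.1 0 0 0;1 0 0 2 0 0 0; 1 0 0 7 0 0 0; 1 0 0 12 0 0 0;1 0 0 12 0 0 0'
python3 -m inch '1 0 -6 0 0 0 0; 1 0 -12 0 0 0 0; 1 0 -18 0 0 0 0; 1 0 -24 0 0 0 0; 1 0 -30 0 0 0 0; 1 -2 -36 0 0 0 0; 1 -4 -42 0 0 0 0; 1 -6 -48 0 0 0 0; 1 -8 -54 0 0 0 0; 1 -10 -60 0 0 0 0; 1 -10 -60 0 0 0 0;1 -10 -60 0 0 0 0'
python3 - <<'E'
from m import *
g=grab("top","t8.png"); s=grab("side","s8.png")
cv2.imwrite("pics/c8.png",np.hstack([cv2.resize(cv2.imread("pics/t8.png")[110:250,110:250],(400,400)),cv2.resize(cv2.imread("pics/s8.png")[140:240,190:290],(400,400))]))
O=np.array([.5555,.164]);Y=np.array([-.922,-.388]);X=np.array([-.388,.922])
hsv=cv2.cvtColor(g["pixels"],cv2.COLOR_RGB2HSV)
for n in("blue","white","green","red"):
    for d in regions_of("top","module_"+n)[:3]:
        b=d["bbox"]
        if b[0]<250: print("bbox",n,d["p"],b)
    for d in pinpoint("top","module_"+n)[:3]:
        if d["location"][0]<250:
            p=at(g,d["location"],.005)[:2]-O; print(n,round(d["p"],2),"rack xy mm",np.round([p@X*1e3,p@Y*1e3],1))
for k in("red","green","blue"):
    for a,c in blobs(g,k):
        if c[0]<250: p=at(g,c,.053)[:2]-O;print(k,a,c,np.round([p@X*1e3,p@Y*1e3],1))
E
```

```text
t: 30.72
eef_pos: [0.4752, 0.1294, 0.1471]
ee_rot: [3.132, -0.002, 1.97]
force: [-0.8, -0.5, -0.7]
width: 0.0873
t: 32.22
eef_pos: [0.3744, -0.4704, 0.146]
ee_rot: [3.132, -0.004, 1.968]
force: [-0.1, 0.8, 0.6]
width: 0.0877
bbox blue 0.56 [143.3, 131.9, 163.8, 151.7]
blue 0.47 rack xy mm [  3.8 -89.9]
bbox white 0.52 [153.4, 156.6, 177.4, 177.7]
white 0.66 rack xy mm [  1.7 -34. ]
bbox green 0.59 [170.2, 187.8, 188.7, 208.2]
green 0.6 rack xy mm [-3.9 29.5]
bbox red 0.63 [180.9, 214.7, 199.5, 226.1]
red 0.61 rack xy mm [ 2.1 92.9]
green 124 [176.9 194.2] [-0.4 31.7]
```

View pics/c8.png

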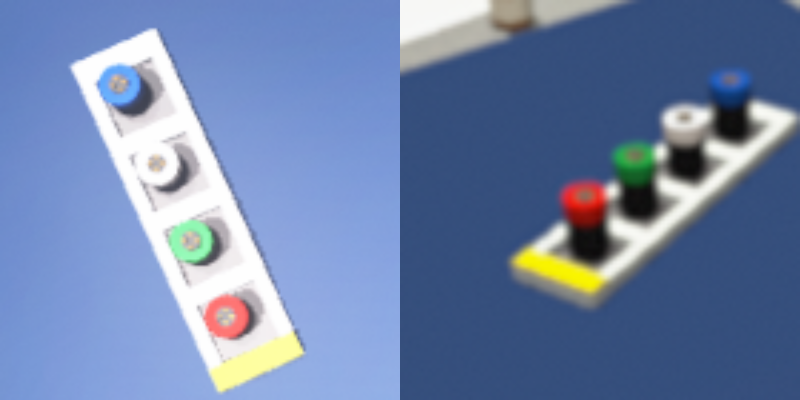

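All four stand upright in their cells: blue at (120,87), white (158,163), green (190,241) and red (227,316), with red next to the yellow end.

```bash
python3 -c "
from h import *
g=grab('top');O=np.array([.5555,.164])
for c in((120,87),(158,163),(190,241),(227,316)):
    p=at(g,np.array(c)*.35+110,.054)[:2]-O;print(np.round([p@[-388,922],p@[-922,-388]],1))
print(arm.job_done())"
```

```text
[  1.  -86.7]
[ -1.6 -27.1]
[ 0.3 31.9]
[-1.9 90. ]
the job is handed in; nothing more can be done
None
```

I moved all four modules to the aluminium rack in reversed order and handed the job in at about 33 s of the 104 s allowed. Counting from the yellow end, the aluminium rack now holds red, green, white, blue. The black rack held blue, white, green, red.

- **Final position checks:** Measured from the cap centres in the top picture, every module was within about 4 mm of its cell centre along both rack axes (12 mm allowed). The top and side pictures show all four upright and released. The arm was clear, with the tool at z of about 0.15 m.
- **Disagreement:** The networks' origin estimates differed from the cap measurements by up to about 7 mm but still put every module inside the tolerance.
- **Failed step:** My first attempt to grip blue lifted before the fingers had closed. The module was not disturbed, and I picked it up on the second try.

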